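Close the tube cooler with its tongued cover

ROBOT

A 6-joint arm with a two-finger parallel gripper is mounted at the origin on the work surface. World frame = base frame: x ahead of the robot, y to its left, z up, the work surface at z = 0. Lengths are in m, angles in rad, forces in N, time in s.
With the tool pointing down it reaches from about 0.35 to 0.975 m from the base axis. Payload 4.9 kg.
Tool frame: the origin (TCP) lies midway between the tips of the shut fingers; the grasp point (between the pads) lies 19 mm behind it; z points along the fingers, y is the line along which they close (so a half turn about z gives the same grasp; the last joint's range is limited). The gripper opens to 85 mm and grips with 20 to 120 N. Pads are 22 mm wide; open, the fingers measure 114 mm over their backs; the gripper's body (76 mm by 85 mm) begins 54 mm behind the grasp point. The pads swing forward as they close: fully open they stand 13 mm farther back than shut.
Start: joints at [1.16, 0.053, 1.613, -0, 1.476, -0.119], TCP at [0.18, 0.599, 0.231] pointing down, gripper open.
Joint ranges: [-3.01, 3.01], [-1.01, 2.22], [0.06, 2.58], [-1.02, 4.17], [0.09, 2.62], [-3.14, 3.14]. Speed limits (rad/s): [2.57, 2.57, 3.14, 3.14, 3.14, 3.14].

INTERFACE

Orientations are given as a unit quaternion [w, x, y, z].
In Python, from plant import state, grab_frame, camera_info, job_done, spot_in, masks_of, pinpoint gives the robot as it stands.
- The arm moves only by the shell command python3 -m handwheel 'ROWS' [OPENING]. ROWS is JSON, a list that holds one entry, the list of rows, each a list of 6 numbers: the shift along the world's x, y, z in m, then the turn, a rotation vector about the world's x, y, z in degrees. In form: [[[tx, ty, tz, ax, ay, az], ...]]. A call has 1 to 20 rows; each row shifts and turns the commanded pose from where the row before left it; what a row does not reach is not made up. A row lasts 1/12 s, in which the tool goes at most 41.7 mm and 7.16 degrees, less where a joint would pass 70% of its speed; a pose out of reach is approached as far as the arm can. A call is refused whole if a number of a shift passes 0.0417 or a number of a turn 7.16, either way. A call with a gripper value outside its range is refused whole. OPENING is the opening, from 0 (shut) to 1 (fully open), set as the call begins (- or left out, the last holds). The fingers move at their own pace and stop on an object; the grip force is fixed at half the most. Time passes only in rows, so rows that do not move let the fingers close. It gives the time, the measured TCP pose, the force, the opening and the grip force at its end, in the units of the state.
- state(): the state, without advancing time (a new reading comes with each control period).
- grab_frame(name): name is "scene" or "top"; returns (picture, depth): 384x512x3 uint8, blue, green, red; 384x512 float32, m along the optical axis (not along the pixel's ray), 0 where there is no reading.
- camera_info(name): a dict with "fx", "fy", "cx", "cy" (pixels), "T" (4x4, takes a point from camera to world coordinates). Camera axes: x right, y up, looking along -z (the intrinsics and any distortion apply to the point x, -y, -z); pixel columns grow to the right and rows downward; lengths in m; the calibration is good to about 2 mm. A picture is of the moment at which its call begins. camera_info takes no time and is no camera call.
- job_done(): hands the job in; it is judged then, once.
Trained networks look in the newest picture that a camera, given by its name, has taken for a name from the list of things; names that differ only in an ending like _2 or _b are one class to them, and where a whole thing is asked for, a point or a joint stands for the part that bears it (a point fixed in the world has none). Each returns a list of dicts, best first, with "conf" (0 to 1); they miss things now and then, are a little off and sometimes report something else, mostly with a low value. They report only what shows in the picture. A call takes as long as a camera call. They do not tell look-alikes from the thing itself.
- spot_in(camera, thing): "box" ([left, top, width, height] in pixels, round what is visible of it).
- masks_of(camera, thing): "region" (384x512 bool, what is visible of it) and "box" ([left, top, width, height] in pixels, round what is visible of it).
- pinpoint(camera, thing): "position" ([column, row] in pixels: a listed point, or the origin of a listed thing).
The state is a dict: "time": time; "joint_pos": joint angles; "joint_vel": joint speeds; "joint_efforts": joint torques, N m; "tool_pos": TCP position; "tool_rot": TCP orientation; "contact_force": force on the tool from outside, world axes, zero at the start; "ft_torque": the same for the moment, N m; "gripper_width": opening from 0.0 (shut) to 1.0 (fully open); "grasp_force": force on a finger pad.
Only numpy, scipy, OpenCV 4.12 (cv2) and the standard library are available. Lean on these libraries where they do the work, as an engineer would, in place of code of your own. Each camera call takes 0.05 s, during which the arm holds its last target. There are 200 camera calls.

TASK

Close the tube cooler with its blue cover: tilt the cover, slide its yellow tongue home under the lip of the cooler's grey rail until you feel it stop, without ramming the black buffer strip in the groove, and lower the other edge until it rests on the sloping nose of the orange latch. Let go of the cover there, still tilted; then press its raised edge down until the latch snaps over it and the cover lies flat and locked. Leave the bottle, tube rack, tip box and beaker where they are.

Things in the scene. Friction and masses are not known exactly. Their poses are not given: they have to be found in the camera images.
- case: Fixed low white case of the cooler, 250 x 176 x 32 mm; origin: centre of its underside, on the bench. Its x runs from rail end to latch end, y along the rail, z up. On it is a fixed aluminium bed with ledges, rail and latch, square with it and centred in y, but shifted along x by an UNKNOWN amount up to 12 mm either way: feel for the groove's back with the tongue, or look.
- seat (a point): On the case's axis, 60 mm above the bench: height of the tops of the bed's two side ledges, which carry the cover (x = -72 to +77 mm from the bed's centre, |y| over 48; between them a hollow with tube caps up to 48 mm high). Cheeks at |y| = 58.5, 7 mm above the seat, guide the cover's sides (3.5 mm play each). The cover pivots down on the ledges' rail end, x = -72.
- groove (a point): Nominal middle of the groove's back (a black buffer strip), at seat height; the real one is up to 12 mm off in the case's x. From the bed's centre: groove back x = -91, lip edge x = -83 mm. Floor 52, lip underside 67, lip top 75 mm above the bench; open towards +x, 136 mm long. Enter with the latch edge raised some 0.3 rad: the tongue dips below the seat, goes in, then lower the cover.
- latch_end (a point): Nominal middle of the front wall's inner face, at seat height; the real one is up to 12 mm off in x (x = +77 mm from the bed's centre; wall top 66 mm above the bench). The orange latch is above it, 50 mm wide in y: nose tip x = +69, flat underside 69.5 mm above the bench; slippery slope from 72 mm high at x = +69 up to 87 at x = +76, flat beyond. It holds the tongued cover at about 0.13 rad tilt.
- latch (a joint): Travel of the orange spring latch, m: 0 shut, up to 0.012 pushed back along the case's +x. The cover's edge pressed down drives it back 2 to 6 mm, then it springs over the edge and reads 0 again. The cover's weight does not open it. Pressing down on the cover's top 45 mm from its middle towards the latch takes about 5 to 12 N.
- buffer (a joint): Travel of the black buffer strip that forms the back of the groove, m: 0 at rest, grows as it is pushed in along the case's -x, 0.006 at most. It feels solid up to 13 N, then gives 1 mm for each further 1 N. Push the tongue in only until it stops (5 to 8 N, at 20 mm/s or slower); driving the strip in by more than 2 mm is ramming it.
- cover_grip (a point): Loose blue cover, 0.18 to 0.35 kg, board 150 x 110 x 8 mm, at first flat on the bench. The point is the middle of its black grip rib, 28 mm above the underside (rib 14 mm thick in x, 64 long in y, from 8 to 44 mm above the underside, mid-board). Its x runs from the tongue edge to the plain latch edge, y along the tongue, z up. Locked: axes as the case's, point 88 mm above the bench.
- cover_tongue (a point): Middle of the tip of the cover's yellow tongue: 14 mm long beyond the board's -x edge, 92 mm wide in y, 5 mm thick, flush with the board's underside. The point is 89 mm from the board's centre in its -x, 2.5 mm above the underside. Same axes as the cover.
- reagent: Amber glass bottle, blue cap, 64 mm across, 150 mm high; bystander. Origin: centre of underside.
- tube_rack: Yellow rack of capped tubes, 60 x 130 x 68 mm; bystander. Origin: centre of underside.
- tip_box: White pipette tip box with red top, 80 x 120 x 62 mm; bystander. Origin: centre of underside.
- beaker: Clear plastic beaker, 70 mm across, 90 mm high; bystander. Origin: centre of underside.
Mind the look-alikes: they are no part of the job. Of the things like the part that bears cover_grip, leave any that is pink or turquoise; of the rest the larger one is meant.

How it is judged:
By the outcome, as a careful person would: the job done as asked, in the order asked, and still so for the second after the job is handed in, with the robot touching nothing.
It also fails if it takes over 53 s, if anything falls off the work surface, if the arm or the gripper's body presses on something with over 40 N, if the wrist force passes 120 N, or if a joint passes its speed limit or range.

## Working session

There is one attempt and no reset: what is moved stays moved. The work goes in short steps, Python scripts to look and compute and a shell command to move; the robot and the scene stay as the last step left them, time stands still between calls to the robot, and variables do not carry over. Pictures are saved under pics/ and viewed, at most 10 in all, crops included, and the job is handed in when it is done.

```bash
mkdir -p pics
cat > h.py <<'E'
import numpy as np,cv2
from plant import *
def w(cam,px,depth=None,z=None):
    c=camera_info(cam);T=np.array(c["T"]);u,v=px
    r=np.array([(u-c["cx"])/c["fx"],-(v-c["cy"])/c["fy"],-1.0])
    if z is None: return (T@np.append(r*depth,1))[:3]
    d=T[:3,:3]@r; o=T[:3,3]; return o+d*(z-o[2])/d[2]
def cloud(cam,D):
    c=camera_info(cam);T=np.array(c["T"]);v,u=np.mgrid[:384,:512]
    P=np.stack([(u-c["cx"])/c["fx"]*D,-(v-c["cy"])/c["fy"]*D,-D],-1)
    return P@T[:3,:3].T+T[:3,3]
E
python3 - <<'E'
from h import *
print(state())
for n in("scene","top"):
    im,D=grab_frame(n); cv2.imwrite(f"pics/{n}0.png",im); np.savez(f"pics/{n}0.npz",im=im,D=D)
    c=camera_info(n);print(n,{k:np.round(c[k],3).tolist() for k in c})
    for t in("case","cover_grip","cover_tongue","groove","latch_end","seat"):
        for q in pinpoint(n,t):
            u,v=q["position"];print(t,round(q["conf"],2),np.round([u,v],1),end=' ')
            ui,vi=int(np.clip(u,0,511)),int(np.clip(v,0,383));print(np.round(w(n,(u,v),D[vi,ui]),3))
E
```

```text
{'time': 0.0, 'joint_pos': array([ 1.16000550e+00,  5.33395104e-02,  1.61432375e+00, -5.55314917e-06,
        1.47601888e+00, -1.18984251e-01]), 'joint_vel': array([-9.66047409e-05,  6.44621042e-04,  2.20218299e-03, -3.87360785e-04,
       -8.84421853e-04,  1.55141576e-03]), 'joint_efforts': array([-1.76351892e-03, -3.93672037e+01, -3.70175171e+01, -3.19653427e-04,
        6.92753558e-03, -1.20543584e-05]), 'tool_pos': array([0.17953562, 0.59798908, 0.23005602]), 'tool_rot': array([-2.70847714e-04,  1.45385836e-01,  9.89374483e-01, -1.00903046e-03]), 'contact_force': array([ 0.17985745,  0.72161792, -0.54283891]), 'ft_torque': array([-0.01416276,  0.00315782,  0.03118609]), 'grasp_force': 0.0, 'gripper_width': 1.0043554862030108}
scene {'fx': 349.846, 'fy': 349.846, 'cx': 246.351, 'cy': 193.235, 'T': [[-0.566, -0.482, 0.669, 1.195], [0.824, -0.329, 0.461, 0.46], [-0.002, 0.812, 0.584, 0.637], [0.0, 0.0, 0.0, 1.0]]}
case 0.96 [207.  186.3] [ 0.574 -0.106  0.064]
cover_grip 0.88 [295.1 217.4] [0.518 0.153 0.031]
cover_grip 0.78 [351.1 196.2] [0.326 0.24  0.022]
cover_grip 0.78 [304.7 2
[... 292 characters left out ...]
3]
top {'fx': 402.679, 'fy': 402.679, 'cx': 257.037, 'cy': 193.813, 'T': [[-0.012, 0.99, -0.139, 0.342], [-1.0, -0.014, -0.009, -0.006], [-0.011, 0.139, 0.99, 1.445], [0.0, 0.0, 0.0, 1.0]]}
cover_grip 0.85 [143.1 255.7] [0.328 0.414 0.003]
cover_grip 0.83 [193.4 258.8] [0.316 0.231 0.03 ]
cover_grip 0.7 [215.6 204.8] [0.502 0.152 0.042]
cover_grip 0.65 [180.9 145. ] [0.72  0.277 0.044]
cover_tongue 0.89 [194.8 128.9] [0.79  0.234 0.006]
cover_tongue 0.75 [153.8 268.8] [0.282 0.374 0.005]
cover_tongue 0.74 [190.9 278.5] [0.247 0.244 0.002]
cover_tongue 0.64 [280.7 127.6] [ 0.783 -0.082  0.028]
groove 0.56 [315.  229.2] [ 0.411 -0.188  0.079]
latch_end 0.82 [301.8 187.3] [ 0.562 -0.152  0.033]
```

View pics/scene0.png

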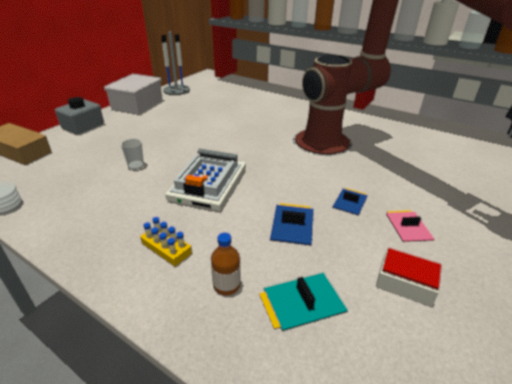

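View pics/top0.png

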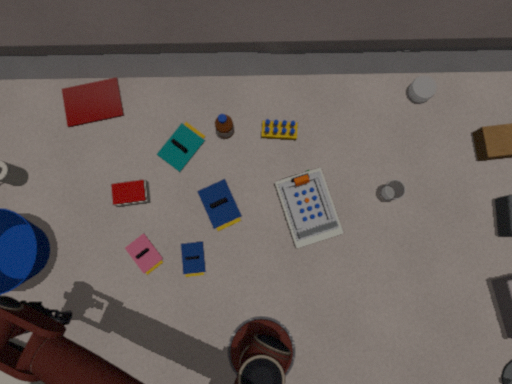

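The `cover_grip` candidates in the top view are large blue (218,204), small blue (193,258), turquoise (181,147) and pink (145,253). The large blue one fits: it is not pink or turquoise, and it is the larger of the two left. The case is at (309,207), with its rail at (318,231) and its latch at (301,181).

Run:
```python
from h import *
im=np.load("pics/top0.npz")["im"]
cv2.imwrite("pics/crop0.png",cv2.resize(im[160:290,165:355],None,fx=4.2,fy=4.2,interpolation=cv2.INTER_CUBIC))
for n in("top","scene"):
    f=np.load(f"pics/{n}0.npz");im,D=f["im"],f["D"];P=cloud(n,D);hsv=cv2.cvtColor(im,cv2.COLOR_BGR2HSV)
    H,S,V=[hsv[...,i].astype(int) for i in range(3)]
    m=((abs(H-109)<10)&(S>120)&(V>60)).astype(np.uint8)
    k,L,st,ce=cv2.connectedComponentsWithStats(m)
    for i in range(1,k):
        if st[i,4]>150:
            v,u=np.where(L==i);q=P[v,u];g=(q[:,2]<.02)&(q[:,0]<.9)
            if g.sum()<100: continue
            X=np.array([w(n,p,z=.008)[:2] for p in np.c_[u,v][g]])
            r=cv2.minAreaRect((X*1000).astype(np.float32));print(n,"blue",st[i].tolist(),r,np.median(q[:,2]))
            c=r[0]
            box=(abs(P[...,0]*1000-c[0])<60)&(abs(P[...,1]*1000-c[1])<60)
            rb=box&(P[...,2]>.03);
            if rb.sum()>3:
                z=P[rb];print(" rib",rb.sum(),z.mean(0),cv2.minAreaRect((z[:,:2]*1000).astype(np.float32)))
            yl=box&(abs(H-25)<7)&(S>120);
            if yl.sum()>3:print(" yel",P[yl].mean(0))
    box=(P[...,0]>.3)&(P[...,0]<.72)&(P[...,1]>-.32)&(P[...,1]<-.02)
    a=P[box&(P[...,2]>.02)&(P[...,2]<.1)];print(n,"case",len(a),cv2.minAreaRect((a[:,:2]*1000).astype(np.float32)))
    lt=box&(abs(H-10)<6)&(S>150);print(" latch",lt.sum(),P[lt].mean(0),P[lt].max(0))
    a=P[box&(P[...,2]>.069)&~lt];print(" high",len(a),a.mean(0),cv2.minAreaRect((a[:,:2]*1000).astype(np.float32)))
```

```text
top blue [199, 180, 42, 48, 1047] ((512.1258544921875, 144.72607421875), (144.8246307373047, 104.60496520996094), 24.292482376098633) 0.008266305113661998
 rib 81 [0.51273001 0.14162464 0.0428116 ] ((512.948974609375, 142.57557678222656), (14.93046760559082, 63.11458206176758), 24.17829704284668)
top blue [0, 209, 37, 86, 2274] ((351.1137390136719, 861.197509765625), (198.8711395263672, 125.25006103515625), 4.4059576988220215) 0.007473056134669087Traceback (most recent call last):
  File "<stdin>", line 13, in <module>
  File "h.py", line 4, in w
    c=camera_info(cam);T=np.array(c["T"]);u,v=px
ValueError: time passes only in moves, steps and waits
```

View pics/crop0.png

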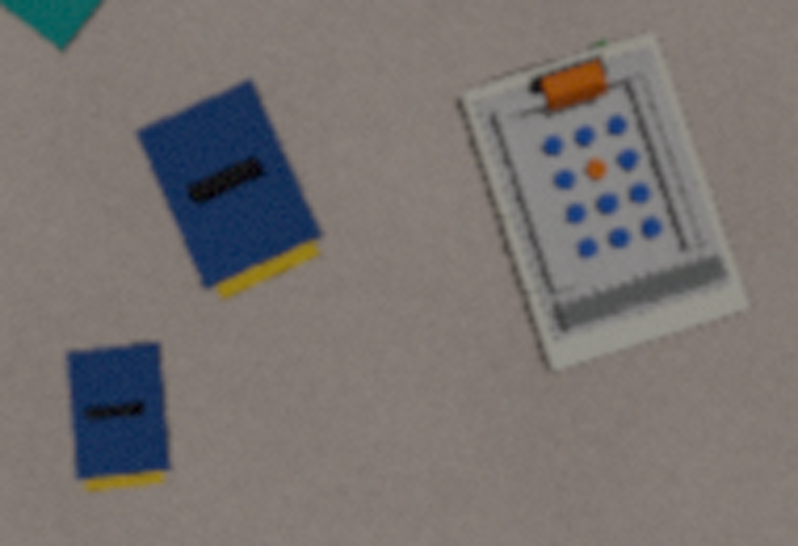

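The crop confirms it: the large blue cover's rib is at top-view pixel (219,203) and its tongue points toward the robot, at (229,224). The case's rail is at the lower end and the latch at the upper end.

```bash
python3 - <<'E'
s=open('h.py').read().replace("camera_info(cam)","ci(cam)")+"\n_c={}\ndef ci(n):\n    if n not in _c:_c[n]=camera_info(n)\n    return _c[n]\n"
open('h.py','w').write(s)
E
python3 - <<'E'
from h import *
rect=lambda a:cv2.minAreaRect((a[:,:2]*1000).astype(np.float32))
for n in("top","scene"):
    f=np.load(f"pics/{n}0.npz");im,D=f["im"],f["D"];P=cloud(n,D);hsv=cv2.cvtColor(im,cv2.COLOR_BGR2HSV)
    H,S,V=[hsv[...,i].astype(int) for i in range(3)]
    X,Y,Z=P[...,0],P[...,1],P[...,2]
    box=(abs(X-.512)<.11)&(abs(Y-.144)<.09)
    b=box&(abs(H-109)<10)&(S>120)&(Z<.02);print(n,"cover",b.sum(),rect(P[b]),np.median(Z[b]))
    r=box&(Z>.035);print(" rib",r.sum(),P[r].mean(0),rect(P[r]))
    y=box&(abs(H-25)<7)&(S>100);print(" yel",P[y].mean(0),rect(P[y]))
    box=(X>.3)&(X<.72)&(Y>-.32)&(Y<-.02)
    a=P[box&(Z>.025)&(Z<.1)];print(n,"case",len(a),rect(a))
    lt=box&(abs(H-10)<6)&(S>150)&(Z>.06);print(" latch",lt.sum(),P[lt].mean(0),P[lt].max(0),rect(P[lt]))
    a=P[box&(Z>.070)&(Z<.1)&~lt&(X<.5)];print(" rail",len(a),a.mean(0),rect(a))
    a=P[box&(Z>.055)&(Z<.1)];print(" bed",len(a),a.mean(0),rect(a))
E
```

```text
top cover 1051 ((512.317138671875, 144.84255981445312), (145.51187133789062, 104.71722412109375), 24.32295036315918) 0.008256212454565981
 rib 78 [0.51293346 0.141764   0.04326002] ((513.17578125, 142.67913818359375), (14.48026180267334, 63.10544204711914), 24.25725746154785)
 yel [0.43711031 0.11138948 0.00490196] ((437.25299072265625, 111.35476684570312), (14.017101287841797, 91.49169921875), 24.114032745361328)
top case 3501 ((494.49530029296875, -174.96575927734375), (253.6862030029297, 176.41009521484375), 16.9520263671875)
 latch 112 [ 0.5792319  -0.14572247  0.08481041] [ 0.59535394 -0.12179317  0.09350082] ((579.6458129882812, -146.40805053710938), (25.034849166870117, 48.56113815307617), 16.305343627929688)
 rail 254 [ 0.41486154 -0.1977507   0.0750462 ] ((457.6723937988281, -185.97708129882812), (115.96839141845703, 137.06930541992188), 16.22365951538086)
 bed 1011 [ 0.49794122 -0.17452794  0.06939863] ((501.0982360839844, -173.22569274902344), (206.203125, 137.6128692626953), 16.771291732788086)
scene cover 1055 ((515.76708984375, 146.24099731445312), (149.8833770751953, 1
[... 256 characters left out ...]
5036621094, 109.16114807128906), (22.080533981323242, 85.834228515625), 25.8161678314209)
scene case 2783 ((495.5069274902344, -171.45541381835938), (249.4124755859375, 176.0245819091797), 17.34115982055664)
 latch 171 [ 0.58950415 -0.14045202  0.07873608] [ 0.60581805 -0.11610357  0.08699331] ((586.2222290039062, -143.39630126953125), (27.518844604492188, 50.4493522644043), 19.088306427001953)
 rail 152 [ 0.41318954 -0.1941734   0.07224257] ((413.0572509765625, -196.49241638183594), (26.586904525756836, 135.169677734375), 17.771589279174805)
 bed 1018 [ 0.51366081 -0.16528405  0.06627617] ((502.5110778808594, -169.6981201171875), (214.29750061035156, 138.22621154785156), 17.104150772094727)
```

```bash
python3 -m handwheel '[[[0.0167,-0.0227,-0.0045,0,0,-2.45],[0.0167,-0.0227,-0.0045,0,0,-2.45],[0.0167,-0.0227,-0.0045,0,0,-2.45],[0.0167,-0.0227,-0.0045,0,0,-2.45],[0.0167,-0.0227,-0.0045,0,0,-2.45],[0.0167,-0.0227,-0.0045,0,0,-2.45],[0.0167,-0.0227,-0.0045,0,0,-2.45],[0.0167,-0.0227,-0.0045,0,0,-2.45],[0.0167,-0.0227,-0.0045,0,0,-2.45],[0.0167,-0.0227,-0.0045,0,0,-2.45],[0.0167,-0.0227,-0.0045,0,0,-2.45],[0.0167,-0.0227,-0.0045,0,0,-2.45],[0.0167,-0.0227,-0.0045,0,0,-2.45],[0.0167,-0.0227,-0.0045,0,0,-2.45],[0.0167,-0.0227,-0.0045,0,0,-2.45],[0.0167,-0.0227,-0.0045,0,0,-2.45],[0.0167,-0.0227,-0.0045,0,0,-2.45],[0.0167,-0.0227,-0.0045,0,0,-2.45],[0.0167,-0.0227,-0.0045,0,0,-2.45],[0.0167,-0.0227,-0.0045,0,0,-2.45]]]' 1
python3 - <<'E'
from h import *
n="top"
from scipy.spatial.transform import Rotation as R
cy,sy=np.cos(np.radians(17)),np.sin(np.radians(17))
for n,c in(("top",(.4945,-.175)),("scene",(.4955,-.1715))):
    f=np.load(f"pics/{n}0.npz");im,D=f["im"],f["D"];P=cloud(n,D)
    d=P[...,:2]-c; x=(d[...,0]*cy+d[...,1]*sy)*1e3; y=(-d[...,0]*sy+d[...,1]*cy)*1e3;z=P[...,2]*1e3
    for lo,hi in((-128,-60),(55,128)):
        print(n,[(a,int(np.median(z[m])),np.median(im[m],0).astype(int).tolist()) for a in range(lo,hi,4) if (m:=(abs(x-a)<2)&(abs(y)<22)&(z<120)).sum()>2])
E
```

```text
time: 2.37
tool_pos: [0.5146, 0.1433, 0.1414]
tool_rot: [0.0, 0.544, 0.839, 0.0]
contact_force: [0.7, 0.2, -0.0]
gripper_width: 0.996
grasp_force: 0.0
top [(-128, 4, [114, 120, 127]), (-124, 31, [130, 139, 142]), (-120, 33, [138, 146, 147]), (-116, 32, [139, 147, 148]), (-112, 32, [138, 146, 148]), (-108, 31, [138, 146, 147]), (-104, 31, [133, 140, 141]), (-100, 35, [124, 126, 127]), (-96, 72, [106, 106, 106]), (-92, 76, [89, 91, 89]), (-88, 75, [81, 82, 81]), (-84, 75, [82, 82, 81]), (-80, 74, [84, 85, 83]), (-76, 73, [98, 99, 99]), (-72, 51, [122, 122, 123]), (-68, 35, [131, 132, 133]), (-64, 35, [133, 132, 134])]
top [(55, 43, [122, 100, 95]), (59, 41, [129, 122, 124]), (63, 35, [131, 130, 132]), (67, 34, [132, 132, 134]), (71, 35, [131, 132, 134]), (75, 36, [122, 122, 125]), (79, 73, [40, 62, 102]), (83, 84, [9, 54, 115]), (87, 86, [13, 69, 139]), (91, 87, [15, 77, 147]), (95, 85, [18, 78, 148]), (99, 86, [19, 76, 145]), (103, 87, [29, 70, 126]), (107, 71, [78, 86, 96]), (115, 33, [105, 112, 115]), (119, 31, [122, 129, 132]), (123, 28, [109, 115, 121]), (127, 0, [107, 114, 121])]
scene [(-96, 71, [135, 144, 143]), (-92, 71, [127, 134, 130]), (-88, 71, [116, 119, 113]), (-84, 55, [54, 54, 54]), (-80, 56, [105, 108, 101]), (-76, 66, [97, 100, 94]), (-72, 42, [117, 121, 118]), (-68, 33, [175, 157, 142])]
scene [(83, 84, [69, 110, 218]), (87, 84, [26, 108, 223]), (91, 84, [0, 109, 229]), (95, 85, [0, 107, 229]), (99, 84, [0, 99, 217]), (103, 76, [0, 62, 135]), (107, 53, [15, 16, 16]), (111, 43, [21, 22, 26]), (115, 13, [108, 117, 122]), (119, 16, [132, 143, 149]), (123, 15, [108, 122, 121]), (127, -2, [168, 183, 189])]
```

```bash
python3 -m handwheel '[[[-0.0008,0.001,-0.025,0,0,0],[0,0,-0.025,0,0,0],[0,0,-0.025,0,0,0],[0,0,-0.02,0,0,0],[0,0,-0.015,0,0,0],[0,0,-0.01,0,0,0],[0,0,-0.0075,0,0,0],[0,0,0,0,0,0]]]' 1
python3 -m handwheel '[[[0,0,0,0,0,0],[0,0,0,0,0,0],[0,0,0,0,0,0],[0,0,0,0,0,0],[0,0,0,0,0,0],[0,0,0,0,0,0],[0,0,0,0,0,0],[0,0,0,0,0,0],[0,0,0,0,0,0],[0,0,0,0,0,0]]]' 0
```

```text
time: 3.03
tool_pos: [0.5121, 0.1455, 0.0125]
tool_rot: [-0.001, 0.543, 0.84, -0.001]
contact_force: [-0.1, -0.7, -0.1]
gripper_width: 0.996
grasp_force: 0.0
time: 3.87
tool_pos: [0.5134, 0.1456, 0.0144]
tool_rot: [0.0, 0.543, 0.84, 0.0]
contact_force: [-1.2, 0.3, 5.1]
gripper_width: 0.157
grasp_force: 60.5
```

```bash
python3 -m handwheel '[[[0,0,0.01,0,0,0],[0,0,0.025,0,0,0],[0,0,0.03,0,0,0],[0,0,0.03,0,0,0],[-0.0002,-0.02,0.005,0,0,-0.6],[-0.0002,-0.026,0.005,0,0,-0.6],[-0.0002,-0.027,0.005,0,0,-0.6],[-0.0002,-0.027,0.005,0,0,-0.6],[-0.0002,-0.027,0.005,0,0,-0.6],[-0.0002,-0.027,0.005,0,0,-0.6],[-0.0002,-0.027,0.005,0,0,-0.6],[-0.0002,-0.027,0.005,0,0,-0.6],[-0.0002,-0.027,0.005,0,0,-0.6],[-0.0002,-0.027,0.005,0,0,-0.6],[-0.0002,-0.027,0.001,0,0,-0.6],[-0.0002,-0.025,0,0,0,-0.6],[0,0,0,1.257,-4.11,0],[0,0,0,1.257,-4.11,0],[0,0,0,1.257,-4.11,0],[0,0,0,1.257,-4.11,0]]]' 0
python3 -m handwheel '[[[0,0,0,0,0,0],[0,0,0,0,0,0],[0,0,0,0,0,0]]]' 0
python3 - <<'E'
from h import *
for n in("top","scene"):
    im,D=grab_frame(n);np.savez(f"pics/{n}1.npz",im=im,D=D)
    c=im[160:260,250:370] if n=="top" else im[80:260,130:310]
    cv2.imwrite(f"pics/{n}1.png",cv2.resize(c,None,fx=3.2,fy=3.2,interpolation=cv2.INTER_CUBIC))
a=cv2.imread("pics/top1.png");b=cv2.imread("pics/scene1.png");h=576
a=cv2.copyMakeBorder(a[:,:220+160],0,h-a.shape[0],0,0,cv2.BORDER_CONSTANT);cv2.imwrite("pics/both1.png",np.hstack([a,b[:, :420]]))
E
```

```text
time: 5.53
tool_pos: [0.5098, -0.1682, 0.1588]
tool_rot: [0.089, 0.588, 0.795, 0.121]
contact_force: [-0.1, 0.8, -3.1]
gripper_width: 0.155
grasp_force: 59.5
time: 5.78
tool_pos: [0.5104, -0.1683, 0.1595]
tool_rot: [0.088, 0.588, 0.795, 0.119]
contact_force: [0.5, -0.5, -3.0]
gripper_width: 0.152
grasp_force: 59.6
```

View pics/both1.png

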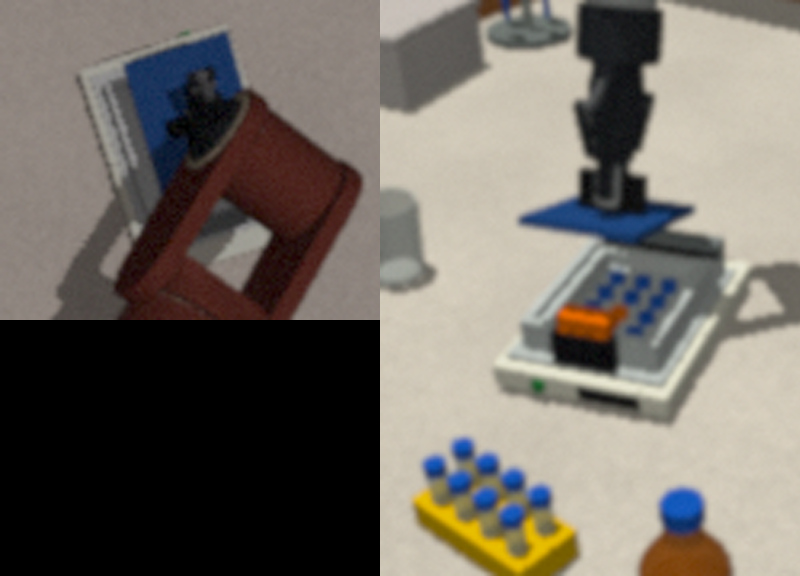

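The picture shows the cover held tilted above the bed. In the top panel its left edge and latch edge are visible; in the scene panel the bed below is clear. Next I'll measure the cover's lateral offset against the case.

Run:
```python
from h import *
from scipy.spatial.transform import Rotation as R
s=state();q=s["tool_rot"];Rt=R.from_quat(np.r_[q[1:],q[0]]).as_matrix();print(np.round(Rt,4).tolist(),s["tool_pos"])
ex=-Rt[:,1] if Rt[0,1]<0 else Rt[:,1]; print("yaw tool",np.degrees(np.arctan2(ex[1],ex[0])),"tilt",np.arcsin(ex[2]))
for n in("top","scene"):
    f=np.load(f"pics/{n}1.npz");im,D=f["im"],f["D"];P=cloud(n,D);hsv=cv2.cvtColor(im,cv2.COLOR_BGR2HSV)
    H,S,V=[hsv[...,i].astype(int) for i in range(3)];X,Y,Z=P[...,0],P[...,1],P[...,2]
    box=(X>.3)&(X<.72)&(Y>-.32)&(Y<-.02)
    b=box&(abs(H-109)<12)&(S>110)&(Z>.1)
    Q=P[b]-s["tool_pos"]; ez=-Rt[:,2]; ey=np.cross(ez,ex)
    L=np.c_[Q@ex,Q@ey,Q@ez]*1e3
    print(n,"cover in tool: pct x",np.percentile(L[:,0],[0.5,2,50,98,99.5]).round(1),"y",np.percentile(L[:,1],[.5,2,50,98,99.5]).round(1),"z",np.median(L[:,2]).round(1),rect if 0 else cv2.minAreaRect(L[:,:2].astype(np.float32)))
    # case in same frame yaw
    f0=np.load(f"pics/{n}0.npz");P0=cloud(n,f0["D"]);m=(P0[...,0]>.3)&(P0[...,0]<.72)&(P0[...,1]>-.32)&(P0[...,1]<-.02)&(P0[...,2]>.02)&(P0[...,2]<.1)
    e=np.array([ex[0],ex[1]]);e/=np.linalg.norm(e);e2=np.array([-e[1],e[0]])
    for lo,hi,t in((.022,.04,"case"),(.055,.1,"bed")):
        mm=m&(P0[...,2]>lo)&(P0[...,2]<hi);d=(P0[mm][:,:2]-s["tool_pos"][:2])*1e3
        print("  ",t,"rel TCP x",np.percentile(d@e,[.3,99.7]).round(1),"y",np.percentile(d@e2,[.3,99.7]).round(1))
    l=P0[...,2]>.078;d=(P0[m&l][:,:2]-s["tool_pos"][:2])*1e3;print("   latch y",np.percentile(d@e2,[1,50,99]).round(1),"x",np.percentile(d@e,[1,99]).round(1))
```

```text
[[-0.2945, 0.9132, 0.2818], [0.9556, 0.2816, 0.0864], [-0.0004, 0.2947, -0.9556]] [ 0.5110505  -0.16820449  0.15998749]
yaw tool 17.136132721342154 tilt 0.2991828601579653
top cover in tool: pct x [-53.7 -45.5  36.   71.4  72.7] y [-51.8 -49.5  21.6  52.5  53.2] z -6.3 ((7.229034423828125, 0.9039993286132812), (106.69697570800781, 131.366455078125), 89.98444366455078)
   case rel TCP x [-144.1  105.5] y [-89.2  86.3]
   bed rel TCP x [-113.8   91. ] y [-69.6  66.6]
   latch y [-65.3  -0.2  50.9] x [-111.4   86. ]
scene cover in tool: pct x [-50.4 -44.6  37.9  77.2  77.9] y [-48.8 -45.6  19.   55.5  56.1] z -9.2 ((12.750129699707031, 3.906341552734375), (105.95524597167969, 131.1829833984375), 89.07942199707031)
   case rel TCP x [-139.1  109.1] y [-85.6  89.6]
   bed rel TCP x [-113.9   95.2] y [-66.8  70. ]
   latch y [-24.    2.7  26.3] x [66.2 89.4]
```

```bash
python3 -m handwheel '[[[0.0006,-0.0021,-0.01,0,0,0],[0,0,-0.015,0,0,0],[0,0,-0.013,0,0,0],[0,0,-0.008,0,0,0],[0,0,-0.005,0,0,0],[0,0,-0.004,0,0,0],[0,0,-0.003,0,0,0],[0,0,-0.003,0,0,0],[0,0,0,0,0,0],[0,0,0,0,0,0]]]' 0
python3 - <<'E'
from h import *
im,D=grab_frame("scene");cv2.imwrite("pics/s2.png",cv2.resize(im[100:240,140:300],None,fx=4,fy=4,interpolation=cv2.INTER_CUBIC));print(state()["contact_force"],state()["ft_torque"])
E
```

```text
time: 6.72
tool_pos: [0.5116, -0.1708, 0.0995]
tool_rot: [0.089, 0.588, 0.795, 0.12]
contact_force: [0.2, 0.3, -2.5]
gripper_width: 0.154
grasp_force: 59.7
[-0.3301882   0.78669526 -3.20765188] [-0.01414197  0.2863069  -0.03999893]
```

View pics/s2.png

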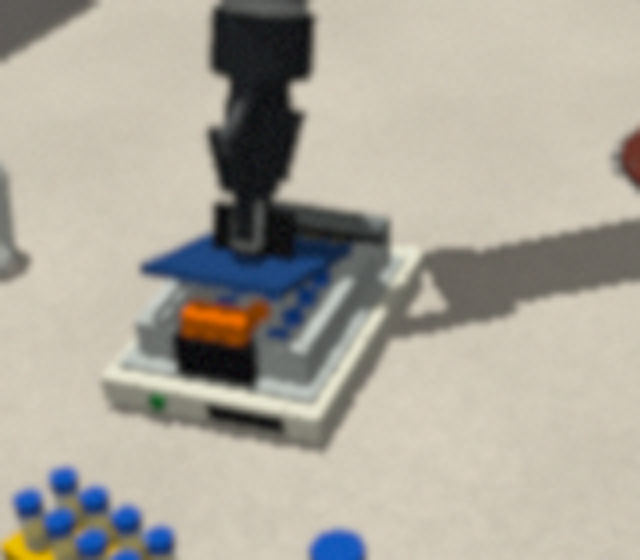

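In the picture the cover sits between the cheeks, centred behind the orange latch at (215,325), and nothing is in contact. Now I'll slide it toward the rail.

```bash
python3 -m handwheel '[[[-0.00143,-0.00044,0,0,0,0],[-0.00143,-0.00044,0,0,0,0],[-0.00143,-0.00044,0,0,0,0],[-0.00143,-0.00044,0,0,0,0],[-0.00143,-0.00044,0,0,0,0],[-0.00143,-0.00044,0,0,0,0],[-0.00143,-0.00044,0,0,0,0],[-0.00143,-0.00044,0,0,0,0]]]' 0
python3 -m handwheel '[[[-0.00096,-0.0003,0,0,0,0],[-0.00096,-0.0003,0,0,0,0],[0,0,0,0,0,0]]]' 0
```

```text
time: 7.43
tool_pos: [0.4995, -0.1741, 0.0987]
tool_rot: [0.089, 0.588, 0.795, 0.12]
contact_force: [0.4, -0.9, -3.2]
gripper_width: 0.155
grasp_force: 59.6
time: 7.68
tool_pos: [0.4977, -0.1747, 0.0988]
tool_rot: [0.089, 0.588, 0.795, 0.12]
contact_force: [0.2, -0.1, -4.3]
gripper_width: 0.156
grasp_force: 59.6
```

```bash
for i in 1 ; do python3 -m handwheel '[[[-0.00096,-0.0003,0,0,0,0],[0,0,0,0,0,0]]]' 0; done
python3 -m handwheel '[[[-0.00096,-0.0003,0,0,0,0],[0,0,0,0,0,0]]]' 0
```

```text
time: 7.85
tool_pos: [0.4968, -0.175, 0.0988]
tool_rot: [0.089, 0.588, 0.795, 0.12]
contact_force: [-0.3, 0.1, -3.6]
gripper_width: 0.157
grasp_force: 59.6
time: 8.02
tool_pos: [0.4958, -0.1753, 0.0988]
tool_rot: [0.089, 0.588, 0.795, 0.12]
contact_force: [0.3, 0.8, -3.6]
gripper_width: 0.151
grasp_force: 59.6
```

```bash
python3 -m handwheel '[[[-0.00096,-0.0003,0,0,0,0],[0,0,0,0,0,0]]]' 0
```

```text
time: 8.18
tool_pos: [0.4948, -0.1756, 0.0987]
tool_rot: [0.089, 0.588, 0.795, 0.12]
contact_force: [-0.5, 0.4, -3.8]
gripper_width: 0.153
grasp_force: 59.6
```

```bash
python3 -m handwheel '[[[-0.00096,-0.0003,0,0,0,0],[0,0,0,0,0,0]]]' 0
```

```text
time: 8.35
tool_pos: [0.4938, -0.1759, 0.0987]
tool_rot: [0.089, 0.588, 0.795, 0.12]
contact_force: [-1.2, 0.3, -3.6]
gripper_width: 0.149
grasp_force: 59.6
```

```bash
python3 -m handwheel '[[[-0.00096,-0.0003,0,0,0,0],[0,0,0,0,0,0]]]' 0
```

```text
time: 8.52
tool_pos: [0.493, -0.1762, 0.0988]
tool_rot: [0.089, 0.588, 0.795, 0.12]
contact_force: [-0.2, -0.7, -2.4]
gripper_width: 0.157
grasp_force: 59.6
```

```bash
python3 -m handwheel '[[[-0.00048,-0.00015,0,0,0,0],[0,0,0,0,0,0]]]' 0
```

```text
time: 8.68
tool_pos: [0.4928, -0.1763, 0.099]
tool_rot: [0.089, 0.588, 0.795, 0.12]
contact_force: [1.9, -0.2, -4.2]
gripper_width: 0.155
grasp_force: 59.4
```

```bash
python3 -m handwheel '[[[-0.00048,-0.00015,0,0,0,0],[0,0,0,0,0,0]]]' 0
```

```text
time: 8.85
tool_pos: [0.4926, -0.1764, 0.0992]
tool_rot: [0.09, 0.588, 0.795, 0.121]
contact_force: [3.6, 1.4, -4.4]
gripper_width: 0.156
grasp_force: 59.3
```

```bash
python3 -m handwheel '[[[-0.00048,-0.00015,0,0,0,0],[0,0,0,0,0,0]]]' 0
```

```text
time: 9.02
tool_pos: [0.4925, -0.1764, 0.0994]
tool_rot: [0.09, 0.588, 0.795, 0.121]
contact_force: [5.1, 2.5, -4.4]
gripper_width: 0.152
grasp_force: 59.1
```

It stopped at about 5.7 N after 19.5 mm of travel, where I expected the groove back at about 17.5 ± 2 mm. Now I'll lower it onto the pivot.

```bash
python3 -m handwheel '[[[0.0005,0.00015,-0.001,0,0,0],[0,0,-0.001,0,0,0],[0,0,-0.001,0,0,0],[0,0,0,0,0,0]]]' 0
```

```text
time: 9.35
tool_pos: [0.4928, -0.1767, 0.0964]
tool_rot: [0.09, 0.588, 0.795, 0.12]
contact_force: [5.7, 1.4, -1.5]
gripper_width: 0.153
grasp_force: 59.7
```

```bash
python3 -m handwheel '[[[0,0,-0.001,0,0,0],[0,0,0,0,0,0]]]' 0
```

```text
time: 9.52
tool_pos: [0.4928, -0.1767, 0.0954]
tool_rot: [0.09, 0.588, 0.795, 0.12]
contact_force: [5.8, 1.2, -0.3]
gripper_width: 0.15
grasp_force: 59.8
```

```bash
python3 -m handwheel '[[[0,0,-0.001,0,0,0],[0,0,0,0,0,0]]]' 0
```

```text
time: 9.68
tool_pos: [0.4928, -0.1767, 0.0945]
tool_rot: [0.09, 0.588, 0.795, 0.12]
contact_force: [5.3, 1.4, -0.6]
gripper_width: 0.153
grasp_force: 59.8
```

```bash
python3 -m handwheel '[[[0.00062,0.00019,-0.00138,-0.359,1.163,0],[0.00062,0.00019,-0.00138,-0.359,1.163,0],[0.00062,0.00019,-0.00138,-0.359,1.163,0],[0,0,0,0,0,0]]]' 0
```

```text
time: 10.02
tool_pos: [0.4949, -0.176, 0.0902]
tool_rot: [0.071, 0.59, 0.799, 0.095]
contact_force: [3.2, 1.1, 0.5]
gripper_width: 0.156
grasp_force: 60.0
```

```bash
python3 -m handwheel '[[[0.00062,0.00019,-0.00138,-0.359,1.163,0],[0.00062,0.00019,-0.00138,-0.359,1.163,0],[0.00062,0.00019,-0.00138,-0.359,1.163,0],[0,0,0,0,0,0]]]' 0
```

```text
time: 10.35
tool_pos: [0.4966, -0.1755, 0.086]
tool_rot: [0.052, 0.592, 0.801, 0.069]
contact_force: [3.9, 1.9, 0.7]
gripper_width: 0.156
grasp_force: 60.1
```

```bash
python3 -m handwheel '[[[0.00062,0.00019,-0.00138,-0.359,1.163,0],[0,0,0,0,0,0]]]' 0
```

```text
time: 10.52
tool_pos: [0.4971, -0.1754, 0.0845]
tool_rot: [0.045, 0.592, 0.802, 0.06]
contact_force: [4.4, 1.6, 0.1]
gripper_width: 0.151
grasp_force: 60.1
```

```bash
python3 -m handwheel '[[[0.0006,0.00018,-0.00138,-0.359,1.163,0],[0,0,0,0,0,0]]]' 0; python3 -c "from h import *;s=state();print(s['ft_torque'],s['contact_force'],s['tool_pos'])"
```

```text
time: 10.68
tool_pos: [0.4975, -0.1752, 0.0831]
tool_rot: [0.039, 0.593, 0.803, 0.051]
contact_force: [3.4, 1.0, 0.8]
gripper_width: 0.153
grasp_force: 60.2
[ 0.14421061 -0.54855588 -0.04642146] [3.40347316 1.00930307 0.79910793] [ 0.49751576 -0.17524904  0.08311498]
```

```bash
python3 -m handwheel '[[[0.0003,0.0001,-0.0007,-0.18,0.58,0],[0,0,0,0,0,0]]]' 0
python3 - <<'E'
from h import *
s=state();print(s['ft_torque'],s['contact_force'])
im,D=grab_frame("scene");cv2.imwrite("pics/s3.png",cv2.resize(im[130:230,155:265],None,fx=5.5,fy=5.5,interpolation=cv2.INTER_CUBIC))
E
```

```text
time: 10.85
tool_pos: [0.4976, -0.1752, 0.0827]
tool_rot: [0.036, 0.593, 0.803, 0.047]
contact_force: [0.7, 1.2, 3.8]
gripper_width: 0.153
grasp_force: 60.8
[ 0.26750607 -0.4663476  -0.07034591] [0.67161024 1.23712738 3.79998754]
```

View pics/s3.png

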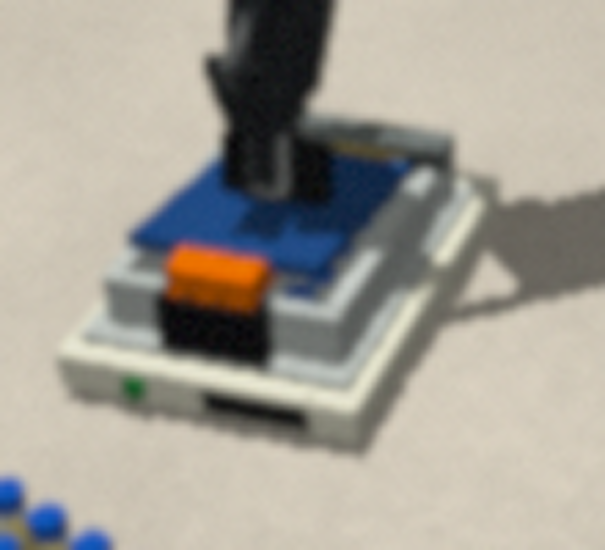

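The picture shows the latch edge resting on the orange nose at (220,255), with the tongue in the rail at (360,150). The force jumped as expected, so I'll release here.

```bash
python3 -m handwheel '[[[0,0,0,0,0,0],[0,0,0,0,0,0],[0,0,0,0,0,0],[0,0,0,0,0,0],[0,0,0,0,0,0],[0,0,0,0,0,0]]]' 0.5
python3 -m handwheel '[[[-0.0005,-0.0002,0.005,0,0,0],[-0.001,-0.0003,0.01,0,0,0],[-0.002,-0.0006,0.018,0,0,0],[-0.002,-0.0006,0.02,0,0,0],[-0.001,0,0.02,0,0,0],[0,0,0,0,0,0]]]' 0.5
python3 - <<'E'
from h import *
print(state()['contact_force'])
ex=np.array([.9556,.2947]);ey=np.array([-.2947,.9556])
for n in("scene","top"):
    im,D=grab_frame(n);np.savez(f"pics/{n}4.npz",im=im,D=D)
    if n=="scene":cv2.imwrite("pics/s4.png",cv2.resize(im[110:230,150:270],None,fx=4.5,fy=4.5,interpolation=cv2.INTER_CUBIC))
    P=cloud(n,D);hsv=cv2.cvtColor(im,cv2.COLOR_BGR2HSV)
    b=(abs(hsv[...,0].astype(int)-109)<12)&(hsv[...,1]>110)&(P[...,2]>.055)&(P[...,2]<.11)&(P[...,0]>.35)&(P[...,0]<.65)&(P[...,1]<-.05)&(P[...,1]>-.3)
    q=P[b];d=q[:,:2]-np.array([.4975,-.1752]);A=np.c_[d@ex,d@ey,np.ones(len(d))]
    print(n,b.sum(),np.linalg.lstsq(A,q[:,2],rcond=None)[0],np.percentile(A[:,0],[1,99]),np.percentile(A[:,1],[1,99]))
E
```

```text
time: 11.4
tool_pos: [0.4969, -0.1748, 0.0817]
tool_rot: [0.035, 0.593, 0.803, 0.048]
contact_force: [-0.4, -0.6, 0.3]
gripper_width: 0.498
grasp_force: 0.0
time: 11.9
tool_pos: [0.4934, -0.1782, 0.1613]
tool_rot: [0.041, 0.593, 0.803, 0.048]
contact_force: [0.8, -0.0, 0.4]
gripper_width: 0.499
grasp_force: 0.0
[ 0.82469857 -0.00729593  0.43918272]
scene 540 [ 0.10683828 -0.01530804  0.07578691] [-0.05948019  0.0790987 ] [-0.05030095  0.05523486]
top 489 [ 0.12717079 -0.01076399  0.07706016] [-0.0690297   0.07312786] [-0.01954442  0.05234495]
```

View pics/s4.png

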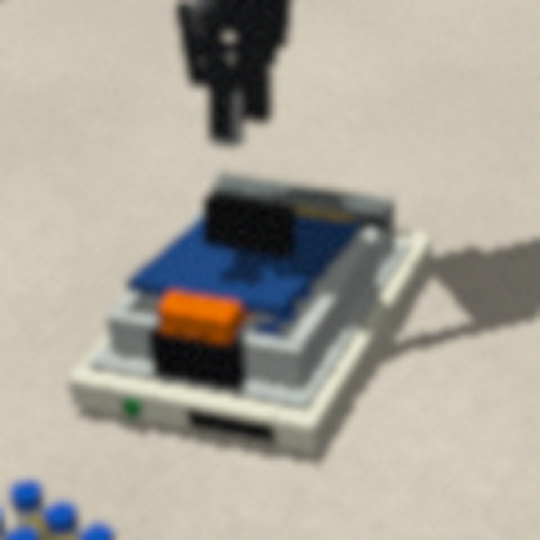

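The cover rests tilted (about 0.12 rad), with its edge on the nose and its tongue under the lip. Next I'll shut the fingers and move above the press point.

```bash
python3 -m handwheel '[[[0.0098,0.0034,0,-0.4,1.3,0],[0.0098,0.0034,0,-0.4,1.3,0],[0.0098,0.0034,0,-0.4,1.3,0],[0.0098,0.0034,0,-0.4,1.3,0],[0.0098,0.0034,0,-0.4,1.3,0],[0,0,-0.015,0,0,0],[0,0,-0.02,0,0,0],[0,0,-0.015,0,0,0],[0,0,-0.01,0,0,0],[0,0,-0.006,0,0,0],[0,0,0,0,0,0]]]' 0
```

```text
time: 12.92
tool_pos: [0.5384, -0.1589, 0.0867]
tool_rot: [-0.002, 0.594, 0.804, -0.0]
contact_force: [-0.8, 0.6, 0.1]
gripper_width: -0.002
grasp_force: 0.0
```

```bash
python3 -m handwheel '[[[0.0032,-0.0026,0,0,0,0],[0,0,-0.0015,0,0,0],[0,0,-0.0015,0,0,0],[0,0,-0.0015,0,0,0],[0,0,-0.001,0,0,0],[0,0,0,0,0,0]]]' 0
```

```text
time: 13.42
tool_pos: [0.5432, -0.1622, 0.0838]
tool_rot: [0.001, 0.594, 0.804, 0.0]
contact_force: [-0.5, -0.3, 0.1]
gripper_width: -0.0
grasp_force: 0.1
```

```bash
python3 -m handwheel '[[[0,0,-0.001,0,0,0],[0,0,-0.001,0,0,0],[0,0,-0.001,0,0,0],[0,0,0,0,0,0]]]' 0
```

```text
time: 13.75
tool_pos: [0.5436, -0.1623, 0.0818]
tool_rot: [0.001, 0.594, 0.804, 0.0]
contact_force: [-1.5, 0.1, 6.0]
gripper_width: -0.003
grasp_force: 2.7
```

```bash
python3 -m handwheel '[[[0,0,-0.001,0,0,0],[0,0,-0.001,0,0,0],[0,0,0,0,0,0]]]' 0
```

```text
time: 14.0
tool_pos: [0.5439, -0.1623, 0.0802]
tool_rot: [0.001, 0.594, 0.804, 0.001]
contact_force: [-1.0, 1.0, 6.6]
gripper_width: 0.001
grasp_force: 3.3
```

```bash
python3 -m handwheel '[[[0,0,-0.001,0,0,0],[0,0,-0.001,0,0,0],[0,0,-0.001,0,0,0],[0,0,-0.001,0,0,0],[0,0,0,0,0,0]]]' 0
```

```text
time: 14.42
tool_pos: [0.5438, -0.1623, 0.0751]
tool_rot: [0.001, 0.594, 0.804, 0.001]
contact_force: [1.6, 0.3, 3.5]
gripper_width: 0.0
grasp_force: 1.1
```

```bash
python3 -m handwheel '[[[0,0,-0.001,0,0,0],[0,0,-0.001,0,0,0],[0,0,-0.001,0,0,0],[0,0,-0.001,0,0,0],[0,0,0,0,0,0]]]' 0
```

```text
time: 14.83
tool_pos: [0.543, -0.1622, 0.0703]
tool_rot: [0.001, 0.594, 0.804, 0.0]
contact_force: [2.3, -0.5, 2.5]
gripper_width: 0.0
grasp_force: 1.0
```

```bash
python3 -m handwheel '[[[0,0,-0.001,0,0,0],[0,0,-0.001,0,0,0],[0,0,-0.001,0,0,0],[0,0,0,0,0,0]]]' 0
```

```text
time: 15.17
tool_pos: [0.5425, -0.162, 0.068]
tool_rot: [-0.0, 0.594, 0.804, -0.0]
contact_force: [-2.6, 1.2, 7.3]
gripper_width: 0.004
grasp_force: 3.7
```

```bash
python3 -m handwheel '[[[0,0,-0.001,0,0,0],[0,0,0,0,0,0],[0,0,0,0,0,0]]]' 0
```

```text
time: 15.42
tool_pos: [0.5425, -0.1621, 0.068]
tool_rot: [-0.001, 0.594, 0.804, -0.0]
contact_force: [-4.4, 1.9, 12.0]
gripper_width: -0.002
grasp_force: 6.2
```

The cover bottomed out at z = 0.068, which is flat. I'll retreat and check that it is locked.

```bash
python3 -m handwheel '[[[0,0,0.005,0,0,0],[0,0,0.015,0,0,0],[0,0,0.03,0,0,0],[0,0,0.04,0,0,0],[0,0,0.04,0,0,0],[-0.01,0.02,0.02,0,0,0],[-0.015,0.03,0,0,0,0],[-0.015,0.03,0,0,0,0],[-0.015,0.03,0,0,0,0],[0,0,0,0,0,0],[0,0,0,0,0,0]]]' 0
python3 - <<'E'
from h import *
ex=np.array([.9556,.2947]);ey=np.array([-.2947,.9556])
for n in("scene","top"):
    im,D=grab_frame(n)
    if n=="scene":cv2.imwrite("pics/s5.png",cv2.resize(im[130:230,155:265],None,fx=5.5,fy=5.5,interpolation=cv2.INTER_CUBIC))
    P=cloud(n,D);hsv=cv2.cvtColor(im,cv2.COLOR_BGR2HSV)
    b=(abs(hsv[...,0].astype(int)-109)<12)&(hsv[...,1]>110)&(P[...,2]>.055)&(P[...,2]<.11)&(P[...,0]>.35)&(P[...,0]<.65)&(P[...,1]<-.05)&(P[...,1]>-.3)
    q=P[b];d=q[:,:2]-np.array([.4975,-.1752]);A=np.c_[d@ex,d@ey,np.ones(len(d))]
    print(n,b.sum(),np.linalg.lstsq(A,q[:,2],rcond=None)[0],np.percentile(A[:,0],[1,99]))
E
```

```text
time: 16.33
tool_pos: [0.4868, -0.051, 0.2155]
tool_rot: [-0.0, 0.593, 0.805, -0.0]
contact_force: [-0.1, -0.2, 0.5]
gripper_width: 0.003
grasp_force: 0.0
scene 590 [-0.00722447 -0.00254546  0.06834041] [-0.0676086   0.07595774]
top 852 [ 0.0105908  -0.00169069  0.06924736] [-0.06892626  0.07170183]
```

View pics/s5.png

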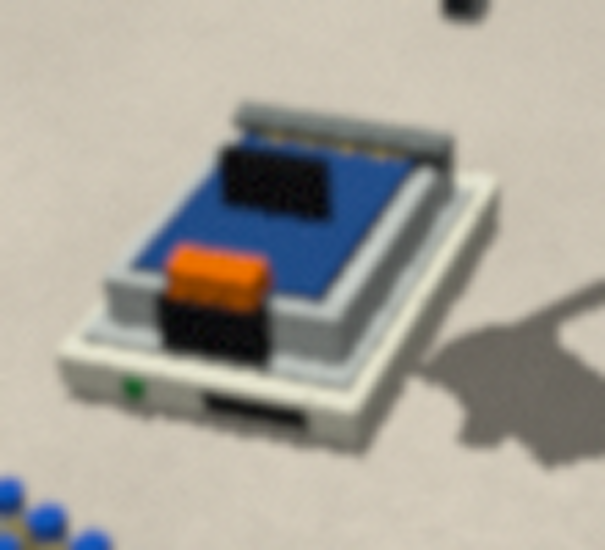

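The cover lies flat: its top is at 68–69 mm with a tilt of about 0, and the orange latch overlaps its edge at (220,260). The tongue is under the rail, and the robot touches nothing.

```bash
python3 -c "from plant import *;print(job_done())"
```

```text
the job is handed in; nothing more can be done
None
```

The job is handed in at about 16 s of the 53 s: the blue cover lies flat (top measured at 68–69 mm) with its tongue under the rail and the orange latch over its edge, and the bottle, rack, tip box and beaker were never approached; the latch and buffer joints gave no direct reading.

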